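# Rewind the ribbon cassette and take it out

## Task

Turn the crank of the white ribbon rewinder clockwise (seen from above, as its arrow shows) until its resistance suddenly drops away, and stop there: going on for more than half a turn overwinds the ribbon. Then lift the freed cassette straight out, without forcing it while it is still locked in, and stand it upright in the blue tray, leaving the other things on the desk alone.

Things in the scene. Friction and masses are not known exactly. Their poses are not given: they have to be found in the camera images.
- rewinder: white desk rewinder, fixed, 55 mm high; origin on the desk, z up; spans x -80 to +80, y -135 to +115 mm. Crank on a round grey dial with a blue arrow on top at x 0, y -75 mm; the cassette stands in a well at x 0, y +65 mm, open at the top, with 3.5 mm play to each side in x and 1.5 mm in y.
- crank_axis (a point): point on the crank's vertical axis, 100 mm above the desk. Turned clockwise (from above) it resists with some 15 N at the knob, felt while it moves and fading at rest, for 1.8 to 3.9 turns (hidden, differs); then it falls to under 2 N within a tenth of a turn and the cassette is unlocked. Some 0.6 turn beyond that the overwind pin rises. The other way it meets a stop at 0.2 rad.
- knob (a point): middle of the crank's black knob with blue top, an upright cylinder 22 mm thick, from 78 to 118 mm above the desk (this point at 100 mm). It spins freely on its pin, so a gripper can hold it from above without turning. It travels a 45 mm radius circle about crank_axis; may start anywhere on it. The crank arm below it is 16 mm wide, its top 75 mm above the desk.
- cassette: closed ribbon cassette, black with a yellow band at the top, 34 (x) x 70 (y) x 85 mm high, 0.13 to 0.25 kg; origin under its centre, axes parallel to the rewinder's at the start. It stands in the well, underside 8 mm above the desk, 38 mm of it out of the housing. Locked it lifts only 5 mm, to a rigid catch; unlocked it lifts out freely, clear after 50 mm.
- cassette_grip (a point): grip point of the cassette, on its centre line, 68 mm above its underside, 17 mm below its top (76 mm above the desk at the start); gripped here across the 34 mm (x).
- blue_tray: blue open tray, fixed, outside 110 (x) x 130 (y) x 35 mm high, walls 4 mm, inner floor 4 mm above the desk, origin under its centre on the desk. Empty. It and the pink tray may change places.
- pink_tray: pink open tray of the same size, fixed, with a marker in it; not to be used. Origin under its centre on the desk.
- overwind_pin (a joint): red pin, 8 mm thick, hidden down a 12 mm black hole in the rewinder's top (rewinder x +66, y +12 mm); 0 when down, climbs (m) when the ribbon is overwound.
- marker: red marker, 85 mm long, 12 mm thick, lying in the pink tray; bystander
- mug: white mug, 76 mm wide, 85 mm high, origin under it; bystander
- pill_jar: amber jar, 48 mm wide, 70 mm high, origin under it; bystander
Mind the look-alikes: they are no part of the job. There is more than one size of the blue_tray; the job needs the smaller.

How it is judged:
By the outcome, as a careful person would: the job done as asked, in the order asked, and still so for the second after the job is handed in, with the robot touching nothing.
It also fails if it takes over 72 s, if anything falls off the work surface, if the arm or the gripper's body presses on something with over 40 N, if the wrist force passes 120 N, or if a joint passes its speed limit or range.

## Robot

A 7-joint arm with a two-finger parallel gripper is mounted at the origin on the work surface. World frame = base frame: x ahead of the robot, y to its left, z up, the work surface at z = 0. Lengths are in m, angles in rad, forces in N, time in s.
With the tool pointing down it reaches from about 0.35 to 0.9 m from the base axis. Payload 19.9 kg.
Tool frame: the origin (TCP) lies midway between the tips of the shut fingers; the grasp point (between the pads) lies 19 mm behind it; z points along the fingers, y is the line along which they close (so a half turn about z gives the same grasp; the last joint's range is limited). The gripper opens to 94 mm and grips with 3 to 60 N. Pads are 16 mm wide; open, the fingers measure 119 mm over their backs; the gripper's body (75 mm by 177 mm) begins 78 mm behind the grasp point.
Start: joints at [-1.163, 0.417, -0.01, 1.614, 0.005, 1.111, -0.053], TCP at [0.271, 0.563, 0.205] pointing down, gripper open.
Joint ranges: [-2.81, 2.81], [-0.39, 2.02], [-1.27, 1.25], [0.06, 2.57], [-1.19, 4.33], [0.19, 2], [-2.82, 2.82]. Speed limits (rad/s): [1.89, 1.89, 2.39, 2.39, 3.01, 3.01, 3.01].

## Interface

Orientations are given as a unit quaternion [w, x, y, z].
In Python, from rig import ctrl gives the robot as it stands. The module is installed in compiled form; this text tells all that it offers.
- The arm moves only by the tool apply_moves, never from a script. Its argument "series" is a list of rows, each an object with "translation": the shift along the tool's x, y, z in m, a list of three; "yaw": the turn about the tool's z in degrees. In form: [{"translation": [dx, dy, dz], "yaw": yaw}, ...]. A call has 1 to 5 rows; each row shifts and turns the commanded pose from where the row before left it, along the tool's axes as they then stand; what a row does not reach is not made up. A row lasts 1/12 s, in which the tool goes at most 41.7 mm and 7.16 degrees, less where a joint would pass 70% of its speed; a pose out of reach is approached as far as the arm can. A call is refused whole if a number of a shift passes 0.0417 or a number of a turn 7.16, either way. A call with a gripper value outside its range is refused whole. "claw" is the opening, from 0 (shut) to 1 (fully open), set as the call begins (left out, the last holds). The fingers move at their own pace and stop on an object; "newtons" is the grip in N (left out, the last holds). Time passes only in rows, so rows that do not move let the fingers close. It gives the time, the measured TCP pose, the force, the opening and the grip force at its end, in the units of the state.
- ctrl.state(): the state, without advancing time (a new reading comes with each control period).
- ctrl.grab_frame(name): name is "scene" or "top"; returns (picture, depth): 480x640x3 uint8, blue, green, red; 480x640 float32, m along the optical axis (not along the pixel's ray), 0 where there is no reading.
- ctrl.get_calibration(name): a dict with "camera_matrix" (3x3 intrinsics, pixels), "origin" and "rotation" of the camera in the world. Camera axes: x right, y down, z forward; pixel columns grow to the right and rows downward; lengths in m; the calibration is good to about 2 mm. A picture is of the moment at which its call begins. get_calibration takes no time and is no camera call.
- ctrl.close_job(): hands the job in; it is judged then, once.
The state is a dict: "t": time; "joints": joint angles; "joint_velocities": joint speeds; "tau": joint torques, N m; "ee_pos": TCP position; "tool_rot": TCP orientation; "wrist_force": force on the tool from outside, world axes, zero at the start; "ft_torque": the same for the moment, N m; "finger_gap": finger opening in m; "gripper_force": force on a finger pad.
Only numpy, scipy, OpenCV 4.12 (cv2) and the standard library are available. Lean on these libraries where they do the work, as an engineer would, in place of code of your own. Each camera call takes 0.05 s, during which the arm holds its last target. There are 200 camera calls.

## Working session

There is one attempt and no reset: what is moved stays moved. The work goes in short steps, Python scripts to look and compute and a tool call to move; the robot and the scene stay as the last step left them, time stands still between calls to the robot, and variables do not carry over. Pictures are saved under pics/ and viewed, at most 10 in all, crops included, and the job is handed in when it is done.

Besides the shell and the picture viewer there is one more tool, called after "Request:" as name(argument=value, ...), one argument or row to a line, values as JSON. apply_moves: Moves the arm, as the interface text tells. Its arguments: {"type":"object","properties":{"series":{"type":"array"},"claw":{"type":"number"},"newtons":{"type":"number"}},"required":["series"]}

```bash
mkdir -p pics; cat > h.py <<'E'
import numpy as np, cv2
from rig import ctrl
def cal(n):
    c=ctrl.get_calibration(n); return np.array(c["camera_matrix"]),np.array(c["origin"]),np.array(c["rotation"])
def ray(n,u,v,z):
    K,o,R=cal(n); d=R@np.linalg.solve(K,[u,v,1.]); return o+d*(z-o[2])/d[2]
def proj(n,p):
    K,o,R=cal(n); q=K@(R.T@(np.array(p)-o)); return q[:2]/q[2]
def cloud(n,dep):
    K,o,R=cal(n); v,u=np.mgrid[:480,:640]; d=np.stack([(u-K[0,2])/K[0,0],(v-K[1,2])/K[1,1],np.ones_like(u)],-1)*dep[...,None]
    return d@R.T+o
E
python3 - <<'E'
from h import *
for n in("scene","top"):
    p,d=ctrl.grab_frame(n); cv2.imwrite(f"pics/{n}0.png",p); np.savez(f"{n}0.npz",p=p,d=d); print(n,cal(n)[1],cal(n)[2].round(2).tolist(),(d>0).mean())
s=ctrl.state();print(s)
E
```

```text
scene [ 1.07594398 -0.88579598  0.95108338] [-0.43, 0.86, 0.25, -0.11] 0.9935611979166666
top [0.37539539 0.10945396 1.01627468] [0.04, -0.7, 0.71, -0.04] 0.9961458333333333
{'t': 0.1, 'joints': array([-1.16352082,  0.41790329, -0.01031559,  1.61413111,  0.0046814 ,
        1.11067748, -0.05295091]), 'joint_velocities': array([-7.13672316e-04, -2.58522164e-03, -6.33767796e-04, -1.54233837e-03,
        1.56817456e-03, -3.32635115e-05,  8.60036383e-04]), 'tau': array([ 1.58445102e-03, -8.52570820e+01,  6.40191268e-01, -4.26677835e+01,
       -4.88488236e-02,  1.65106484e-02,  1.69870304e-05]), 'ee_pos': array([0.27101322, 0.56280264, 0.20488743]), 'tool_rot': array([-9.05480791e-05,  2.22480032e-01,  9.74937093e-01, -5.40037768e-04]), 'wrist_force': array([-0.59224127, -0.11843613, -0.57220042]), 'ft_torque': array([0.03137015, 0.01319292, 0.0055707 ]), 'gripper_force': 0.0, 'finger_gap': 0.09349874952972384}
```

View pics/scene0.png

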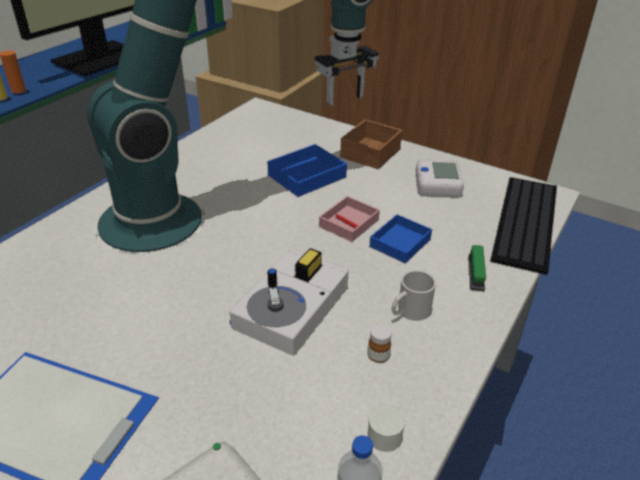

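View pics/top0.png

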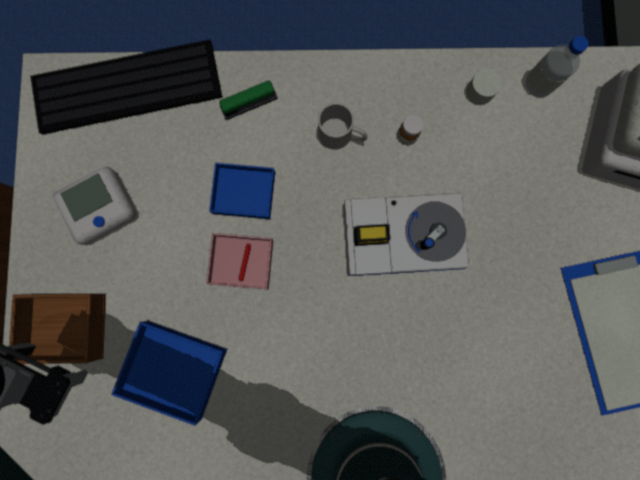

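The top view shows the rewinder at (408,235): dial (436,231), knob top (428,243), cassette (373,234), pin hole (394,203). There are two blue trays: the small one at (243,190) and the large one at (170,370). The pink tray is at (240,262), the same size as the small blue one, so the one at (243,190) fits 110x130 mm. I'll confirm this by size and in a crop.

```bash
python3 - <<'E'
from h import *
f=np.load("top0.npz"); p,d=f["p"],f["d"]; C=cloud("top",d); hsv=cv2.cvtColor(p,cv2.COLOR_BGR2HSV)
def comps(m,name,amin,roi,z):
    M=np.zeros_like(m); x0,y0,x1,y1=roi; M[y0:y1,x0:x1]=m[y0:y1,x0:x1]
    cs,_=cv2.findContours(M,cv2.RETR_EXTERNAL,cv2.CHAIN_APPROX_NONE)
    for c in cs:
        if cv2.contourArea(c)<amin: continue
        w=np.array([ray("top",u,v,z)[:2] for u,v in c[:,0]+0.0],np.float32)
        r=cv2.minAreaRect(w); print(name,"px",c[:,0].mean(0).round(),"world",np.round(r[0],4),"size",np.round(r[1],3),"ang",round(r[2],1))
blue=cv2.inRange(hsv,(100,120,40),(130,255,255))
comps(blue,"blue",300,(100,100,330,470),.035)
comps(cv2.inRange(hsv,(160,50,60),(180,255,255))|cv2.inRange(hsv,(0,60,60),(8,255,255)),"pink",300,(200,220,290,300),.035)
comps(cv2.inRange(hsv,(20,120,80),(35,255,255)),"yellow",30,(340,180,420,270),.093)
comps(blue,"knob",8,(400,190,480,280),.118)
h=C[...,2]
comps((((h>.045)&(h<.065))*255).astype(np.uint8),"housing",500,(330,180,490,290),.055)
g=cv2.inRange(hsv,(0,0,0),(180,255,135)); comps(g,"dial",300,(395,195,480,270),.057)
comps(cv2.inRange(hsv,(0,0,0),(180,255,70)),"hole",5,(385,195,403,212),.055)
for n,(u,v) in dict(knob=(428,243),cass=(373,234),house=(360,260),tray=(243,190),mug=(336,125)).items(): print(n,C[v,u].round(3))
cv2.imwrite("pics/crop.png",np.hstack([cv2.resize(p[150:300,190:290],(400,600),interpolation=2),cv2.resize(p[185:285,400:470][:, :],(400,571),interpolation=2)[:600] if 0 else cv2.resize(p[180:285,400:470],(400,600),interpolation=2)]))
E
```

```text
Traceback (most recent call last):
  File "h.py", line 11, in cloud
    return d@R.T+o
           ~^~~~
ValueError: matmul: Input operand 1 has a mismatch in its core dimension 0, with gufunc signature (n?,k),(k,m?)->(n?,m?) (size 4 is different from 3)
```

The calibration rotation is a quaternion, so I'll convert it.

```bash
sed -i 's/np.array(c\["rotation"\])/Rotation.from_quat(np.roll(c["rotation"],-1)).as_matrix()/; 1a from scipy.spatial.transform import Rotation' h.py
cat > m.py <<'E'
from h import *
f=np.load("top0.npz"); p,d=f["p"],f["d"]; C=cloud("top",d); hsv=cv2.cvtColor(p,cv2.COLOR_BGR2HSV)
def comps(m,name,amin,roi,z):
    M=np.zeros_like(m); x0,y0,x1,y1=roi; M[y0:y1,x0:x1]=m[y0:y1,x0:x1]
    cs,_=cv2.findContours(M,cv2.RETR_EXTERNAL,cv2.CHAIN_APPROX_NONE)
    for c in cs:
        if cv2.contourArea(c)<amin: continue
        w=np.array([ray("top",u,v,z)[:2] for u,v in c[:,0]+0.0],np.float32)
        r=cv2.minAreaRect(w); print(name,"px",c[:,0].mean(0).round(),"world",np.round(r[0],4),"size",np.round(r[1],3),"ang",round(r[2],1))
blue=cv2.inRange(hsv,(100,120,40),(130,255,255))
comps(blue,"blue",300,(100,100,330,470),.035)
comps(cv2.inRange(hsv,(160,50,60),(180,255,255))|cv2.inRange(hsv,(0,60,60),(8,255,255)),"pink",300,(200,220,290,300),.035)
comps(cv2.inRange(hsv,(20,120,80),(35,255,255)),"yellow",30,(340,180,420,270),.093)
comps(blue,"knob",8,(400,190,480,280),.118)
h=C[...,2]
comps((((h>.045)&(h<.065))*255).astype(np.uint8),"housing",500,(330,180,490,290),.055)
g=cv2.inRange(hsv,(0,0,0),(180,255,135)); comps(g,"dial",300,(395,195,480,270),.057)
comps(cv2.inRange(hsv,(0,0,0),(180,255,70)),"hole",5,(385,195,403,212),.055)
for n,(u,v) in dict(knob=(428,243),cass=(373,234),house=(360,260),tray=(243,190),mug=(336,125)).items(): print(n,C[v,u].round(3))
cv2.imwrite("pics/crop.png",np.hstack([cv2.resize(p[150:300,190:290],(400,600),interpolation=2),cv2.resize(p[180:285,400:470],(400,600),interpolation=2)]))
E
python3 m.py
```

```text
blue px [170. 371.] world [0.2245 0.427 ] size [0.192 0.163] ang 70.1
blue px [242. 190.] world [0.6056 0.2786] size [0.13  0.111] ang 83.8
pink px [240. 261.] world [0.4526 0.2822] size [0.13  0.106] ang 84.4
yellow px [373. 232.] world [0.5018 0.0044] size [0.05  0.022] ang 89.3
knob px [429. 242.] world [ 0.4783 -0.1029] size [0.016 0.016] ang 87.8
knob px [412. 230.] world [ 0.4994 -0.0722] size [0.077 0.02 ] ang 0.9
housing px [406. 234.] world [ 0.5056 -0.0698] size [0.16  0.251] ang 2.8
dial px [437. 232.] world [ 0.5069 -0.1357] size [0.181 0.157] ang 89.3
hole px [393. 202.] world [ 0.5706 -0.045 ] size [0.009 0.006] ang 89.3
knob [ 0.476 -0.1    0.12 ]
cass [0.498 0.004 0.095]
house [0.449 0.028 0.055]
tray [0.613 0.282 0.003]
mug [0.762 0.071 0.004]
```

View pics/crop.png

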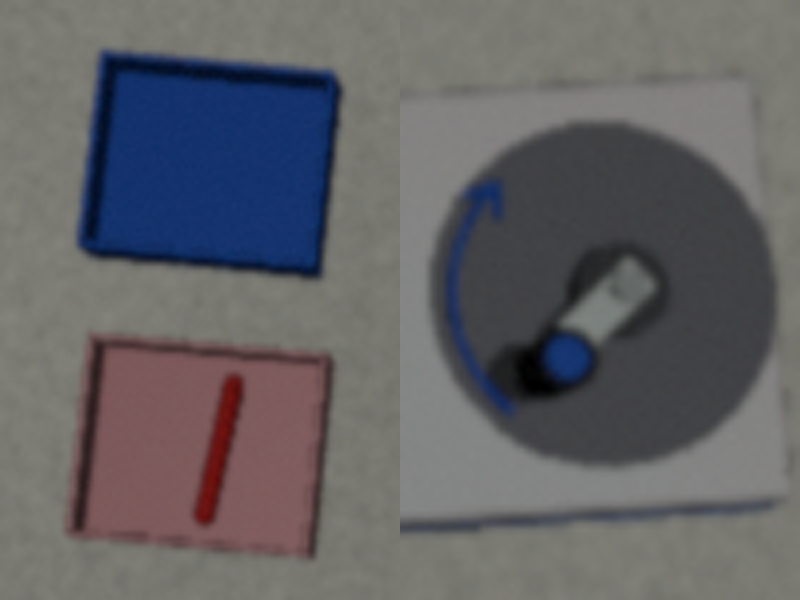

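The crop and the measurements agree. The tray at px (242,190) measures 130x111 mm, so it is the small blue tray; the other is 192x163 mm. The rewinder measures 160x251 mm, rotated +2.8°. The cassette, pin hole and knob radius (44 mm) all match within 1 mm. The axis is at (0.509,-0.135) and the knob at (0.478,-0.103). Next I'll plan the transit.

```bash
cat > plan.py <<'E'
import sys,json
from h import *
def plan(tgt,head,n):
    s=ctrl.state(); R=Rotation.from_quat(np.roll(s["tool_rot"],-1)); p=s["ee_pos"]; y=R.as_matrix()[:,1]
    h=np.degrees(np.arctan2(y[1],y[0])); dy=-(((head-h)+180)%360-180)  # tool z down
    print("at",p.round(4),"head",h.round(1),"dyaw",round(dy,1),"d",np.round(np.array(tgt)-p,4),"wrist",s["wrist_force"].round(1),"t",s["t"],"gap",s["finger_gap"].round(4))
    out=[]
    for i in range(n):
        t=R.as_matrix().T@(np.array(tgt)-p)/n
        out.append({"translation":[float(round(v,4)) for v in t],"yaw":float(round(dy/n,2))})
        R=R*Rotation.from_euler("z",dy/n,degrees=True)
    for i in range(0,n,5): print(json.dumps(out[i:i+5]))
if __name__=="__main__":
    a=[float(x) for x in sys.argv[1:]]; plan(a[:3],a[3],int(a[4]))
E
python3 plan.py .478 -.1026 .16 2.8 20
```

```text
Traceback (most recent call last):
  File "plan.py", line 14, in <module>
    a=[float(x) for x in sys.argv[1:]]; plan(a[:3],a[3],int(a[4]))
                                        ~~~~^^^^^^^^^^^^^^^^^^^^^^
  File "plan.py", line 6, in plan
    print("at",p.round(4),"head",h.round(1),"dyaw",round(dy,1),"d",np.round(np.array(tgt)-p,4),"wrist",s["wrist_force"].round(1),"t",s["t"],"gap",s["finger_gap"].round(4))
                                                                                                                                                  ^^^^^^^^^^^^^^^^^^^^^
AttributeError: 'float' object has no attribute 'round'
```

```bash
sed -i 's/s\["finger_gap"\].round(4)/round(s["finger_gap"],4)/' plan.py
python3 plan.py .478 -.1026 .16 2.8 20
```

```text
at [0.271  0.5628 0.2049] head 64.3 dyaw 61.5 d [ 0.207  -0.6654 -0.0449] wrist [-0.6 -0.1 -0.6] t 0.1 gap 0.0935
[{"translation": [-0.0238, -0.0255, 0.0023], "yaw": 3.07}, {"translation": [-0.0251, -0.0242, 0.0023], "yaw": 3.07}, {"translation": [-0.0264, -0.0228, 0.0023], "yaw": 3.07}, {"translation": [-0.0275, -0.0213, 0.0023], "yaw": 3.07}, {"translation": [-0.0286, -0.0198, 0.0023], "yaw": 3.07}]
[{"translation": [-0.0297, -0.0183, 0.0023], "yaw": 3.07}, {"translation": [-0.0306, -0.0167, 0.0023], "yaw": 3.07}, {"translation": [-0.0315, -0.015, 0.0023], "yaw": 3.07}, {"translation": [-0.0322, -0.0133, 0.0023], "yaw": 3.07}, {"translation": [-0.0329, -0.0115, 0.0023], "yaw": 3.07}]
[{"translation": [-0.0334, -0.0098, 0.0023], "yaw": 3.07}, {"translation": [-0.0339, -0.0079, 0.0023], "yaw": 3.07}, {"translation": [-0.0343, -0.0061, 0.0023], "yaw": 3.07}, {"translation": [-0.0346, -0.0043, 0.0023], "yaw": 3.07}, {"translation": [-0.0348, -0.0024, 0.0023], "yaw": 3.07}]
[{"translation": [-0.0348, -0.0005, 0.0023], "yaw": 3.07}, {"translation": [-0.0348, 0.0013, 0.0023], "yaw": 3.07}, {"translation": [-0.0347, 0.0032, 0.0023], "yaw": 3.07}, {"translation": [-0.0345, 0.005, 0.0023], "yaw": 3.07}, {"translation": [-0.0342, 0.0069, 0.0023], "yaw": 3.07}]
```

Request:
apply_moves(
  series=[
    {"translation":[-0.024,-0.0255,0.002],"yaw":3},
    {"translation":[-0.025,-0.024,0.002],"yaw":3},
    {"translation":[-0.0265,-0.023,0.002],"yaw":3},
    {"translation":[-0.0275,-0.021,0.002],"yaw":3},
    {"translation":[-0.0285,-0.02,0.002],"yaw":3},
  ],
  claw=0.6,
)

```text
t: 0.52
ee_pos: [0.3236, 0.3952, 0.1951]
tool_rot: [-0.0, 0.349, 0.937, -0.0]
wrist_force: [1.3, 0.9, 0.2]
finger_gap: 0.0644
gripper_force: 0.0
```

Request:
apply_moves(
  series=[
    {"translation":[-0.03,-0.018,0.002],"yaw":3},
    {"translation":[-0.0305,-0.0165,0.002],"yaw":3},
    {"translation":[-0.0315,-0.015,0.002],"yaw":3},
    {"translation":[-0.032,-0.0135,0.002],"yaw":3},
    {"translation":[-0.033,-0.0115,0.002],"yaw":3},
  ],
)

```text
t: 0.93
ee_pos: [0.3771, 0.2295, 0.1853]
tool_rot: [-0.0, 0.468, 0.884, -0.0]
wrist_force: [1.1, 0.5, 0.3]
finger_gap: 0.0563
gripper_force: 0.0
```

Request:
apply_moves(
  series=[
    {"translation":[-0.0335,-0.01,0.002],"yaw":3},
    {"translation":[-0.034,-0.008,0.002],"yaw":3},
    {"translation":[-0.0345,-0.006,0.002],"yaw":3},
    {"translation":[-0.0345,-0.0045,0.002],"yaw":3},
    {"translation":[-0.035,-0.0025,0.002],"yaw":3},
  ],
)

```text
t: 1.35
ee_pos: [0.4312, 0.0633, 0.1754]
tool_rot: [0.0, 0.58, 0.815, 0.0]
wrist_force: [1.1, 1.0, -0.0]
finger_gap: 0.0565
gripper_force: 0.0
```

Request:
apply_moves(
  series=[
    {"translation":[-0.035,-0.0005,0.002],"yaw":3},
    {"translation":[-0.035,0.001,0.002],"yaw":3},
    {"translation":[-0.0345,0.003,0.002],"yaw":3},
    {"translation":[-0.0345,0.005,0.002],"yaw":3},
    {"translation":[-0.034,0.007,0.002],"yaw":3},
  ],
)

```text
t: 1.77
ee_pos: [0.4864, -0.102, 0.1654]
tool_rot: [0.0, 0.681, 0.732, 0.0]
wrist_force: [1.2, 0.5, 0.3]
finger_gap: 0.0562
gripper_force: 0.0
```

```bash
python3 plan.py .478 -.1026 .087 2.8 5
```

```text
at [ 0.4864 -0.102   0.1654] head 4.1 dyaw 1.3 d [-0.0084 -0.0006 -0.0784] wrist [1.2 0.5 0.3] t 1.7667 gap 0.0562
[{"translation": [0.0, -0.0017, 0.0157], "yaw": 0.27}, {"translation": [-0.0, -0.0017, 0.0157], "yaw": 0.27}, {"translation": [-0.0, -0.0017, 0.0157], "yaw": 0.27}, {"translation": [-0.0, -0.0017, 0.0157], "yaw": 0.27}, {"translation": [-0.0, -0.0017, 0.0157], "yaw": 0.27}]
```

Request:
apply_moves(
  series=[
    {"translation":[0,-0.0085,0],"yaw":1.3},
    {"translation":[0,0,0.018],"yaw":0},
    {"translation":[0,0,0.02],"yaw":0},
    {"translation":[0,0,0.02],"yaw":0},
    {"translation":[0,0,0.02],"yaw":0},
  ],
)

```text
t: 2.18
ee_pos: [0.4776, -0.1009, 0.0865]
tool_rot: [0.0, 0.688, 0.725, -0.0]
wrist_force: [0.1, 0.6, 0.1]
finger_gap: 0.0567
gripper_force: 0.0
```

Request:
apply_moves(
  series=[
    {"translation":[0,0,0],"yaw":0},
    {"translation":[0,0,0],"yaw":0},
    {"translation":[0,0,0],"yaw":0},
    {"translation":[0,0,0],"yaw":0},
    {"translation":[0,0,0],"yaw":0},
  ],
  claw=0,
  newtons=55,
)

```text
t: 2.6
ee_pos: [0.4784, -0.1009, 0.0885]
tool_rot: [0.001, 0.688, 0.725, 0.001]
wrist_force: [-0.1, 0.7, 0.3]
finger_gap: 0.026
gripper_force: 0.0
```

```bash
python3 plan.py .478 -.1026 .087 2.8 1; python3 - <<'E'
from h import *
p,_=ctrl.grab_frame("scene"); cv2.imwrite("pics/g1.png",cv2.resize(p[200:360,200:380],(720,600)))
E
```

```text
at [ 0.4784 -0.1009  0.0885] head 3.0 dyaw 0.2 d [-0.0004 -0.0017 -0.0015] wrist [-0.1  0.7  0.3] t 2.6 gap 0.026
[{"translation": [-0.0017, -0.0004, 0.0015], "yaw": 0.2}]
```

View pics/g1.png

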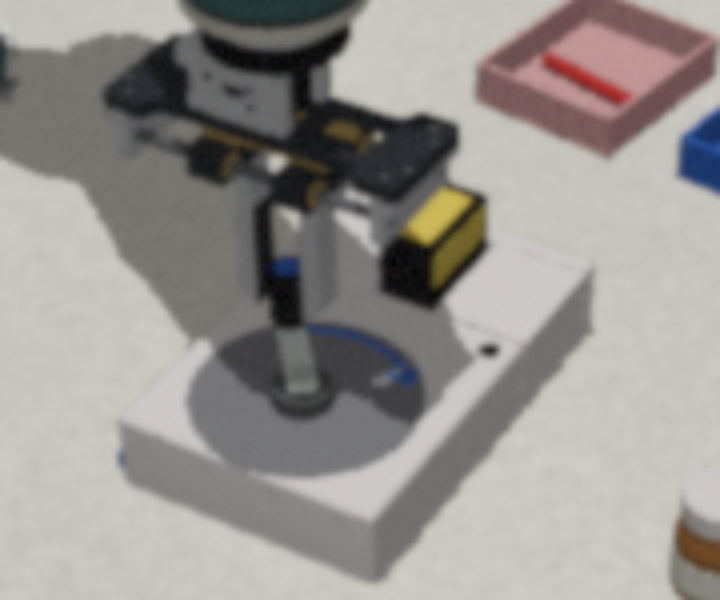

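The knob (crop px (288,290)) stands between the fingers, which are still closing. I'll let them finish.

Request:
apply_moves(
  series=[
    {"translation":[-0.0015,0,0],"yaw":0},
    {"translation":[0,0,0],"yaw":0},
    {"translation":[0,0,0],"yaw":0},
    {"translation":[0,0,0],"yaw":0},
  ],
)

```text
t: 2.98
ee_pos: [0.4776, -0.1018, 0.088]
tool_rot: [-0.001, 0.688, 0.725, 0.0]
wrist_force: [-6.3, 4.9, 11.6]
finger_gap: 0.0211
gripper_force: 55.0
```

```bash
python3 - <<'E'
from h import *
s=ctrl.state(); print(s["ee_pos"],s["finger_gap"],s["gripper_force"],s["wrist_force"])
c=np.array([.5088,-.1347]); h=np.radians(2.8)
ex=np.array([-np.sin(h),np.cos(h)]); ey=np.array([np.cos(h),np.sin(h)])
p=s["ee_pos"][:2]; a0=np.degrees(np.arctan2(*(p-c)[::-1])); print(np.linalg.norm(p-c),a0)
# rows of 20 deg on 45mm circle from a0
for k in range(18):
    q=c+.045*np.array([np.cos(np.radians(a0-20*(k+1))),np.sin(np.radians(a0-20*(k+1)))]); d=q-p; print(k,np.round([d@ex*1000,d@ey*1000],1)); p=q
E
```

```text
[ 0.4775515  -0.10182236  0.08795591] 0.021126899006198258 55.00446259975433 [-6.30026493  4.93224401 11.59746653]
0.04535865580890645 133.54469682351387
0 [ 7.7 13.7]
1 [ 2.9 15.4]
2 [-2.5 15.4]
3 [-7.6 13.6]
4 [-11.8  10.2]
5 [-14.6   5.5]
6 [-15.6   0.2]
7 [-14.8  -5.2]
8 [-12.1  -9.9]
9 [ -8.  -13.4]
10 [ -2.9 -15.4]
11 [  2.5 -15.4]
12 [  7.6 -13.6]
13 [ 11.8 -10.2]
14 [14.6 -5.5]
15 [15.6 -0.2]
16 [14.8  5.2]
17 [12.1  9.9]
```

Request:
apply_moves(
  series=[
    {"translation":[0.0077,0.0137,0],"yaw":0},
    {"translation":[0.0029,0.0154,0],"yaw":0},
    {"translation":[-0.0025,0.0154,0],"yaw":0},
    {"translation":[-0.0076,0.0136,0],"yaw":0},
    {"translation":[-0.0118,0.0102,0],"yaw":0},
  ],
)

```text
t: 3.4
ee_pos: [0.5475, -0.1067, 0.088]
tool_rot: [-0.002, 0.687, 0.727, 0.001]
wrist_force: [-8.4, 12.4, 13.4]
finger_gap: 0.0209
gripper_force: 55.0
```

Request:
apply_moves(
  series=[
    {"translation":[-0.0146,0.0055,0],"yaw":0},
    {"translation":[-0.0156,0.0002,0],"yaw":0},
    {"translation":[-0.0148,-0.0052,0],"yaw":0},
    {"translation":[-0.0121,-0.0099,0],"yaw":0},
    {"translation":[-0.008,-0.0134,0],"yaw":0},
  ],
)

```text
t: 3.82
ee_pos: [0.529, -0.1745, 0.088]
tool_rot: [-0.0, 0.688, 0.726, 0.002]
wrist_force: [7.9, 20.7, -1.0]
finger_gap: 0.0212
gripper_force: 55.0
```

Request:
apply_moves(
  series=[
    {"translation":[-0.0029,-0.0154,0],"yaw":0},
    {"translation":[0.0025,-0.0154,0],"yaw":0},
    {"translation":[0.0076,-0.0136,0],"yaw":0},
    {"translation":[0.0118,-0.0102,0],"yaw":0},
    {"translation":[0.0146,-0.0055,0],"yaw":0},
  ],
)

```text
t: 4.23
ee_pos: [0.4678, -0.147, 0.0887]
tool_rot: [0.003, 0.689, 0.725, 0.001]
wrist_force: [18.3, -10.9, -12.1]
finger_gap: 0.0208
gripper_force: 55.0
```

Request:
apply_moves(
  series=[
    {"translation":[0.0162,0.0008,0],"yaw":0},
    {"translation":[0.0152,0.0062,0],"yaw":0},
    {"translation":[0.0121,0.0099,0],"yaw":0},
    {"translation":[0.008,0.0134,0],"yaw":0},
    {"translation":[0.0029,0.0154,0],"yaw":0},
  ],
)

```text
t: 4.65
ee_pos: [0.5062, -0.0874, 0.0877]
tool_rot: [-0.003, 0.688, 0.726, -0.001]
wrist_force: [-15.5, 3.0, 17.8]
finger_gap: 0.0212
gripper_force: 55.0
```

Request:
apply_moves(
  series=[
    {"translation":[-0.0025,0.0154,0],"yaw":0},
    {"translation":[-0.0076,0.0136,0],"yaw":0},
    {"translation":[-0.0118,0.0102,0],"yaw":0},
    {"translation":[-0.0146,0.0055,0],"yaw":0},
    {"translation":[-0.0156,0.0002,0],"yaw":0},
  ],
)

```text
t: 5.07
ee_pos: [0.5561, -0.1366, 0.0876]
tool_rot: [-0.002, 0.687, 0.726, 0.001]
wrist_force: [-12.2, 16.7, 9.5]
finger_gap: 0.0213
gripper_force: 55.0
```

Request:
apply_moves(
  series=[
    {"translation":[-0.0148,-0.0052,0],"yaw":0},
    {"translation":[-0.0121,-0.0099,0],"yaw":0},
    {"translation":[-0.008,-0.0134,0],"yaw":0},
    {"translation":[-0.0029,-0.0154,0],"yaw":0},
    {"translation":[0.0025,-0.0154,0],"yaw":0},
  ],
)

```text
t: 5.48
ee_pos: [0.5008, -0.1768, 0.0885]
tool_rot: [0.002, 0.688, 0.726, 0.002]
wrist_force: [19.1, 7.9, -5.8]
finger_gap: 0.0212
gripper_force: 55.0
```

Request:
apply_moves(
  series=[
    {"translation":[0.0076,-0.0136,0],"yaw":0},
    {"translation":[0.0118,-0.0102,0],"yaw":0},
    {"translation":[0.0146,-0.0055,0],"yaw":0},
    {"translation":[0.0156,-0.0002,0],"yaw":0},
    {"translation":[0.0148,0.0052,0],"yaw":0},
  ],
)

```text
t: 5.9
ee_pos: [0.4685, -0.1161, 0.0879]
tool_rot: [-0.0, 0.69, 0.724, -0.001]
wrist_force: [-13.4, -12.2, 15.0]
finger_gap: 0.0209
gripper_force: 55.0
```

Request:
apply_moves(
  series=[
    {"translation":[0.0121,0.0099,0],"yaw":0},
    {"translation":[0.008,0.0134,0],"yaw":0},
    {"translation":[0.0029,0.0154,0],"yaw":0},
    {"translation":[-0.0025,0.0154,0],"yaw":0},
    {"translation":[-0.0076,0.0136,0],"yaw":0},
  ],
)

```text
t: 6.32
ee_pos: [0.5371, -0.0955, 0.0877]
tool_rot: [-0.002, 0.688, 0.726, -0.0]
wrist_force: [-14.8, 5.4, 14.0]
finger_gap: 0.021
gripper_force: 55.1
```

Request:
apply_moves(
  series=[
    {"translation":[-0.0118,0.0102,0],"yaw":0},
    {"translation":[-0.0146,0.0055,0],"yaw":0},
    {"translation":[-0.0156,0.0002,0],"yaw":0},
    {"translation":[-0.0148,-0.0052,0],"yaw":0},
    {"translation":[-0.0121,-0.0099,0],"yaw":0},
  ],
)

```text
t: 6.73
ee_pos: [0.5434, -0.1645, 0.0878]
tool_rot: [-0.001, 0.688, 0.726, 0.001]
wrist_force: [0.9, 20.5, 3.2]
finger_gap: 0.0211
gripper_force: 55.0
```

Request:
apply_moves(
  series=[
    {"translation":[-0.008,-0.0134,0],"yaw":0},
    {"translation":[-0.0029,-0.0154,0],"yaw":0},
    {"translation":[0.0025,-0.0154,0],"yaw":0},
    {"translation":[0.0076,-0.0136,0],"yaw":0},
    {"translation":[0.0118,-0.0102,0],"yaw":0},
  ],
)

```text
t: 7.15
ee_pos: [0.4756, -0.1606, 0.0887]
tool_rot: [0.003, 0.689, 0.725, 0.001]
wrist_force: [15.3, -9.4, -6.5]
finger_gap: 0.0212
gripper_force: 55.0
```

Request:
apply_moves(
  series=[
    {"translation":[0.0146,-0.0055,0],"yaw":0},
    {"translation":[0.0156,-0.0002,0],"yaw":0},
    {"translation":[0.0148,0.0052,0],"yaw":0},
    {"translation":[0.0121,0.0099,0],"yaw":0},
    {"translation":[0.008,0.0134,0],"yaw":0},
  ],
)

```text
t: 7.57
ee_pos: [0.4901, -0.0921, 0.0876]
tool_rot: [-0.003, 0.689, 0.725, -0.001]
wrist_force: [-17.1, 2.2, 20.1]
finger_gap: 0.0211
gripper_force: 55.0
```

Request:
apply_moves(
  series=[
    {"translation":[0.0029,0.0154,0],"yaw":0},
    {"translation":[-0.0025,0.0154,0],"yaw":0},
    {"translation":[-0.0076,0.0136,0],"yaw":0},
    {"translation":[-0.0118,0.0102,0],"yaw":0},
    {"translation":[-0.0146,0.0055,0],"yaw":0},
  ],
)

```text
t: 7.98
ee_pos: [0.5553, -0.1235, 0.0877]
tool_rot: [-0.0, 0.688, 0.726, -0.0]
wrist_force: [-11.9, -1.7, 3.7]
finger_gap: 0.0211
gripper_force: 55.0
```

Resistance has dropped: about 1 N tangential, against about 15 N before. I'll confirm with one 10° row.

Request:
apply_moves(
  series=[
    {"translation":[-0.0078,0.001,0],"yaw":0},
  ],
)

```text
t: 8.07
ee_pos: [0.5561, -0.1329, 0.0877]
tool_rot: [-0.0, 0.689, 0.725, -0.001]
wrist_force: [-9.6, 0.9, 6.2]
finger_gap: 0.021
gripper_force: 55.0
```

Request:
apply_moves(
  series=[
    {"translation":[0,0,0],"yaw":0},
    {"translation":[0,0,0],"yaw":0},
    {"translation":[0,0,0],"yaw":0},
    {"translation":[0,0,0],"yaw":0},
    {"translation":[0,0,0],"yaw":0},
  ],
  claw=0.7,
)

```text
t: 8.48
ee_pos: [0.5564, -0.1305, 0.0876]
tool_rot: [0.0, 0.688, 0.726, 0.0]
wrist_force: [-0.3, 0.3, -0.1]
finger_gap: 0.0509
gripper_force: 0.0
```

Request:
apply_moves(
  series=[
    {"translation":[0,0,0],"yaw":0},
    {"translation":[0,0,-0.02],"yaw":0},
    {"translation":[0,0,-0.02],"yaw":0},
    {"translation":[0,0,-0.02],"yaw":0},
    {"translation":[0,0,-0.02],"yaw":0},
  ],
)

```text
t: 8.9
ee_pos: [0.5561, -0.1309, 0.1684]
tool_rot: [-0.0, 0.688, 0.725, -0.0]
wrist_force: [0.2, 0.3, 0.6]
finger_gap: 0.0661
gripper_force: 0.0
```

```bash
python3 plan.py .502 .0048 .165 2.8 5; python3 - <<'E'
from h import *
p,d=ctrl.grab_frame("top"); np.savez("top1.npz",p=p,d=d); hsv=cv2.cvtColor(p,cv2.COLOR_BGR2HSV)
m=cv2.inRange(hsv,(20,120,80),(35,255,255)); m[:, :340]=0;m[:,420:]=0;m[:180]=0;m[270:]=0
v,u=np.nonzero(m); print(len(u),u.min(),u.max(),v.min(),v.max(),u.mean(),v.mean(),ray("top",u.mean(),v.mean(),.093))
cv2.imwrite("pics/t1.png",cv2.resize(p[170:290,330:480],(750,600)))
E
```

```text
at [ 0.5561 -0.1309  0.1684] head 3.0 dyaw 0.2 d [-0.0541  0.1357 -0.0034] wrist [0.2 0.3 0.6] t 8.9 gap 0.0661
[{"translation": [0.0277, -0.0094, 0.0007], "yaw": 0.04}, {"translation": [0.0277, -0.0094, 0.0007], "yaw": 0.04}, {"translation": [0.0277, -0.0094, 0.0007], "yaw": 0.04}, {"translation": [0.0277, -0.0094, 0.0007], "yaw": 0.04}, {"translation": [0.0276, -0.0095, 0.0007], "yaw": 0.04}]
301 360 385 226 239 372.1727574750831 232.18272425249168 [0.50245185 0.00501885 0.093     ]
```

View pics/t1.png

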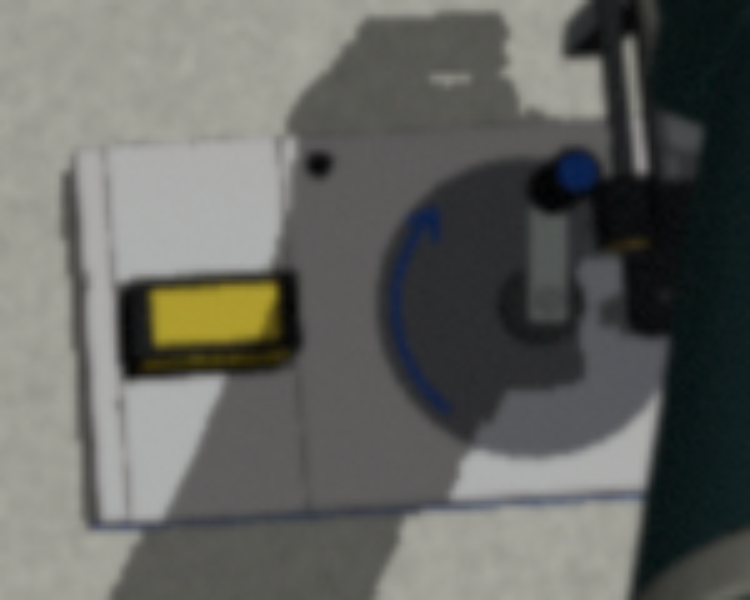

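The knob sits at crop px (577,172), the pin hole (318,163) shows no red, and the cassette's yellow top is at (215,313). The circle fit put the axis about +2 mm x and +1 mm y from the camera estimate, so I'll apply that to the cassette: target (0.5035, 0.0055).

Request:
apply_moves(
  series=[
    {"translation":[0.0278,-0.0091,0],"yaw":0},
    {"translation":[0.0278,-0.0091,0],"yaw":0},
    {"translation":[0.0278,-0.0091,0],"yaw":0},
    {"translation":[0.0278,-0.0091,0],"yaw":0},
    {"translation":[0.0278,-0.0091,0],"yaw":0.2},
  ],
)

```text
t: 9.37
ee_pos: [0.5029, 0.0067, 0.1675]
tool_rot: [0.0, 0.69, 0.724, 0.0]
wrist_force: [1.1, -0.5, 0.6]
finger_gap: 0.066
gripper_force: 0.0
```

Request:
apply_moves(
  series=[
    {"translation":[0,0,0.02],"yaw":0},
    {"translation":[0,0,0.022],"yaw":0},
    {"translation":[0,0,0.022],"yaw":0},
    {"translation":[0,0,0.022],"yaw":0},
    {"translation":[0,0,0.02],"yaw":0},
  ],
)

```text
t: 9.78
ee_pos: [0.5033, 0.0056, 0.0603]
tool_rot: [0.0, 0.69, 0.724, -0.0]
wrist_force: [-0.2, -0.5, 0.6]
finger_gap: 0.0656
gripper_force: 0.0
```

Request:
apply_moves(
  series=[
    {"translation":[0,0,0],"yaw":0},
    {"translation":[0,0,0],"yaw":0},
    {"translation":[0,0,0],"yaw":0},
    {"translation":[0,0,0],"yaw":0},
    {"translation":[0,0,0],"yaw":0},
  ],
  claw=0,
  newtons=25,
)

```text
t: 10.2
ee_pos: [0.5042, 0.0055, 0.0626]
tool_rot: [0.001, 0.69, 0.724, 0.001]
wrist_force: [-0.0, -0.3, -0.0]
finger_gap: 0.0361
gripper_force: 0.0
```

Request:
apply_moves(
  series=[
    {"translation":[0,0,0],"yaw":0},
    {"translation":[0,0,0],"yaw":0},
    {"translation":[0,0,0],"yaw":0},
  ],
)

```text
t: 10.45
ee_pos: [0.5041, 0.0055, 0.0624]
tool_rot: [0.0, 0.69, 0.724, 0.001]
wrist_force: [-2.5, 0.0, 9.8]
finger_gap: 0.034
gripper_force: 25.0
```

Request:
apply_moves(
  series=[
    {"translation":[0,0,-0.002],"yaw":0},
    {"translation":[0,0,-0.002],"yaw":0},
    {"translation":[0,0,-0.002],"yaw":0},
    {"translation":[0,0,-0.002],"yaw":0},
    {"translation":[0,0,0],"yaw":0},
  ],
)

```text
t: 10.87
ee_pos: [0.5037, 0.0054, 0.0699]
tool_rot: [0.0, 0.69, 0.724, 0.0]
wrist_force: [-0.1, 0.2, -2.1]
finger_gap: 0.0337
gripper_force: 25.0
```

The cassette is free: the load is 2.1 N, which is only its weight, at 7.5 mm of lift. Lifting on.

Request:
apply_moves(
  series=[
    {"translation":[0,0,-0.01],"yaw":0},
    {"translation":[0,0,-0.02],"yaw":0},
    {"translation":[0,0,-0.02],"yaw":0},
    {"translation":[0,0,-0.02],"yaw":0},
    {"translation":[0,0,-0.02],"yaw":0},
  ],
)

```text
t: 11.28
ee_pos: [0.5034, 0.0051, 0.161]
tool_rot: [0.0, 0.69, 0.724, -0.0]
wrist_force: [-0.6, -0.5, -1.4]
finger_gap: 0.0343
gripper_force: 25.0
```

```bash
python3 plan.py .607 .2795 .16 -6.2 15
```

```text
at [0.5034 0.0051 0.161 ] head 2.8 dyaw 9.0 d [ 0.1036  0.2744 -0.001 ] wrist [-0.6 -0.5 -1.4] t 11.2833 gap 0.0343
[{"translation": [0.0179, 0.0078, 0.0001], "yaw": 0.6}, {"translation": [0.018, 0.0076, 0.0001], "yaw": 0.6}, {"translation": [0.0181, 0.0074, 0.0001], "yaw": 0.6}, {"translation": [0.0182, 0.0072, 0.0001], "yaw": 0.6}, {"translation": [0.0182, 0.007, 0.0001], "yaw": 0.6}]
[{"translation": [0.0183, 0.0068, 0.0001], "yaw": 0.6}, {"translation": [0.0184, 0.0066, 0.0001], "yaw": 0.6}, {"translation": [0.0185, 0.0065, 0.0001], "yaw": 0.6}, {"translation": [0.0185, 0.0063, 0.0001], "yaw": 0.6}, {"translation": [0.0186, 0.0061, 0.0001], "yaw": 0.6}]
[{"translation": [0.0186, 0.0059, 0.0001], "yaw": 0.6}, {"translation": [0.0187, 0.0057, 0.0001], "yaw": 0.6}, {"translation": [0.0188, 0.0055, 0.0001], "yaw": 0.6}, {"translation": [0.0188, 0.0053, 0.0001], "yaw": 0.6}, {"translation": [0.0189, 0.0051, 0.0001], "yaw": 0.6}]
```

Request:
apply_moves(
  series=[
    {"translation":[0.018,0.0078,0],"yaw":0.6},
    {"translation":[0.018,0.0076,0],"yaw":0.6},
    {"translation":[0.018,0.0074,0],"yaw":0.6},
    {"translation":[0.018,0.0072,0],"yaw":0.6},
    {"translation":[0.018,0.007,0],"yaw":0.6},
  ],
)

```text
t: 11.7
ee_pos: [0.5382, 0.0972, 0.1602]
tool_rot: [0.0, 0.709, 0.706, 0.0]
wrist_force: [-0.4, 0.2, -2.5]
finger_gap: 0.034
gripper_force: 25.0
```

Request:
apply_moves(
  series=[
    {"translation":[0.0183,0.0068,0],"yaw":0.6},
    {"translation":[0.0184,0.0066,0],"yaw":0.6},
    {"translation":[0.0185,0.0065,0],"yaw":0.6},
    {"translation":[0.0185,0.0063,0],"yaw":0.6},
    {"translation":[0.0186,0.0061,0],"yaw":0.6},
  ],
)

```text
t: 12.12
ee_pos: [0.5728, 0.1886, 0.1601]
tool_rot: [0.0, 0.727, 0.687, -0.0]
wrist_force: [0.0, -0.1, -1.6]
finger_gap: 0.034
gripper_force: 25.0
```

Request:
apply_moves(
  series=[
    {"translation":[0.019,0.006,0],"yaw":0.6},
    {"translation":[0.019,0.006,0],"yaw":0.6},
    {"translation":[0.019,0.0055,0],"yaw":0.6},
    {"translation":[0.019,0.005,0],"yaw":0.6},
    {"translation":[0.019,0.005,0],"yaw":0.6},
  ],
)

```text
t: 12.53
ee_pos: [0.6075, 0.2813, 0.1601]
tool_rot: [0.0, 0.745, 0.668, -0.0]
wrist_force: [0.2, 0.7, -1.9]
finger_gap: 0.0342
gripper_force: 25.0
```

```bash
python3 plan.py .607 .2795 .06 -6.2 5; python3 - <<'E'
from h import *
p,d=ctrl.grab_frame("scene"); cv2.imwrite("pics/s2.png",cv2.resize(p[120:320,230:470],(720,600)))
E
```

```text
at [0.6075 0.2813 0.1601] head -6.2 dyaw -0.0 d [-0.0005 -0.0018 -0.1001] wrist [ 0.2  0.7 -1.9] t 12.5333 gap 0.0342
[{"translation": [-0.0004, -0.0001, 0.02], "yaw": -0.01}, {"translation": [-0.0004, -0.0001, 0.02], "yaw": -0.01}, {"translation": [-0.0004, -0.0001, 0.02], "yaw": -0.01}, {"translation": [-0.0004, -0.0001, 0.02], "yaw": -0.01}, {"translation": [-0.0004, -0.0001, 0.02], "yaw": -0.01}]
```

View pics/s2.png

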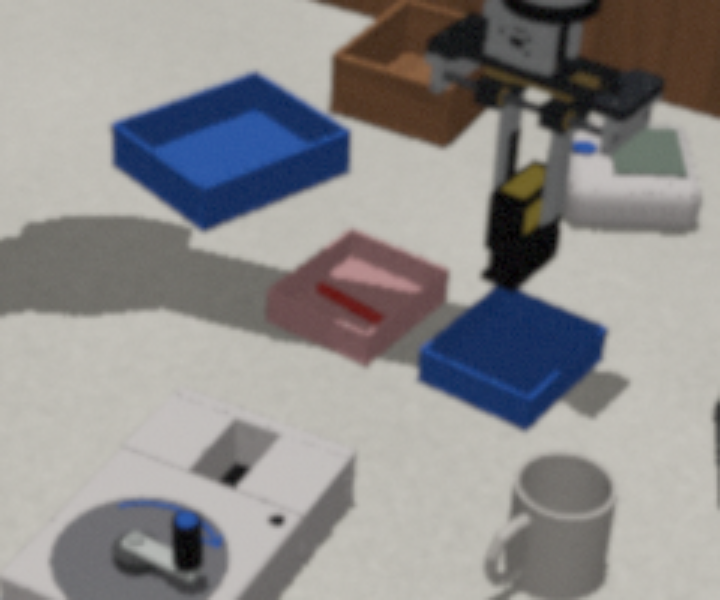

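The cassette hangs upright at (522,230) above the small blue tray at (512,355). The well is empty and no red pin shows at (277,519). Lowering now.

Request:
apply_moves(
  series=[
    {"translation":[-0.001,0,0.02],"yaw":0},
    {"translation":[0,0,0.02],"yaw":0},
    {"translation":[0,0,0.02],"yaw":0},
    {"translation":[0,0,0.02],"yaw":0},
    {"translation":[0,0,0.014],"yaw":0},
  ],
)

```text
t: 13.0
ee_pos: [0.6066, 0.2791, 0.0642]
tool_rot: [-0.0, 0.744, 0.668, -0.001]
wrist_force: [-0.5, 0.8, -1.6]
finger_gap: 0.0336
gripper_force: 25.0
```

Request:
apply_moves(
  series=[
    {"translation":[0,0,0.002],"yaw":0},
    {"translation":[0,0,0.002],"yaw":0},
    {"translation":[0,0,0.002],"yaw":0},
    {"translation":[0,0,0.001],"yaw":0},
    {"translation":[0,0,0],"yaw":0},
  ],
)

```text
t: 13.42
ee_pos: [0.6076, 0.2796, 0.0592]
tool_rot: [0.0, 0.744, 0.668, 0.0]
wrist_force: [0.4, -0.6, -2.8]
finger_gap: 0.034
gripper_force: 25.0
```

Request:
apply_moves(
  series=[
    {"translation":[0,0,0.001],"yaw":0},
    {"translation":[0,0,0.001],"yaw":0},
    {"translation":[0,0,0],"yaw":0},
  ],
)

```text
t: 13.67
ee_pos: [0.6077, 0.2797, 0.0585]
tool_rot: [-0.0, 0.744, 0.668, 0.001]
wrist_force: [-8.0, -2.0, 19.6]
finger_gap: 0.0338
gripper_force: 25.0
```

Contact. I'll release and retreat.

Request:
apply_moves(
  series=[
    {"translation":[0,0,-0.0008],"yaw":0},
    {"translation":[0,0,0],"yaw":0},
    {"translation":[0,0,0],"yaw":0},
  ],
)

```text
t: 13.92
ee_pos: [0.6076, 0.2797, 0.0585]
tool_rot: [0.0, 0.744, 0.668, 0.001]
wrist_force: [-4.9, -1.3, 11.6]
finger_gap: 0.034
gripper_force: 25.0
```

Request:
apply_moves(
  series=[
    {"translation":[0,0,0],"yaw":0},
    {"translation":[0,0,0],"yaw":0},
    {"translation":[0,0,0],"yaw":0},
    {"translation":[0,0,0],"yaw":0},
    {"translation":[0,0,0],"yaw":0},
  ],
  claw=0.75,
)

```text
t: 14.33
ee_pos: [0.6072, 0.2795, 0.0572]
tool_rot: [0.0, 0.744, 0.668, -0.0]
wrist_force: [-0.2, -1.0, 0.2]
finger_gap: 0.0635
gripper_force: 0.0
```

Request:
apply_moves(
  series=[
    {"translation":[0,0,0],"yaw":0},
    {"translation":[0,0,-0.01],"yaw":0},
    {"translation":[0,0,-0.03],"yaw":0},
    {"translation":[0,0,-0.04],"yaw":0},
    {"translation":[0,0,-0.04],"yaw":0},
  ],
)

```text
t: 14.75
ee_pos: [0.6068, 0.279, 0.1789]
tool_rot: [0.0, 0.744, 0.668, -0.001]
wrist_force: [0.4, 0.4, 0.2]
finger_gap: 0.0702
gripper_force: 0.0
```

Request:
apply_moves(
  series=[
    {"translation":[-0.03,-0.03,-0.02],"yaw":0},
    {"translation":[-0.03,-0.03,0],"yaw":0},
    {"translation":[-0.03,-0.03,0],"yaw":0},
    {"translation":[-0.03,-0.03,0],"yaw":0},
    {"translation":[0,0,0],"yaw":0},
  ],
)

```text
t: 15.17
ee_pos: [0.4753, 0.1728, 0.1952]
tool_rot: [-0.001, 0.746, 0.666, -0.001]
wrist_force: [1.6, -0.1, 1.3]
finger_gap: 0.0702
gripper_force: 0.0
```

```bash
python3 - <<'E'
from h import *
p,d=ctrl.grab_frame("scene"); q,_=ctrl.grab_frame("top")
cv2.imwrite("pics/s3.png",np.hstack([cv2.resize(p[120:340,230:450],(400,400)),cv2.resize(q[130:310,200:380],(400,400))]))
print(ctrl.state()["wrist_force"])
E
```

```text
[ 0.95445518  0.05772431 -0.85082251]
```

View pics/s3.png

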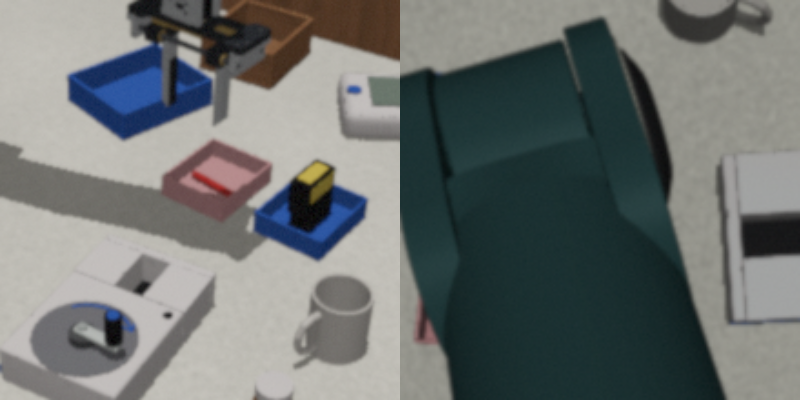

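The cassette stands upright in the small blue tray (left half, (312,195)). The marker and mug are in place, the pin is down at (168,315), and the gripper is clear. Handing in.

```bash
python3 -c "
from rig import ctrl
print(ctrl.close_job())"
```

```text
the job is handed in; nothing more can be done
None
```

I turned the crank about 3.4 turns until its resistance dropped, lifted the freed cassette out, stood it upright in the small blue tray, and handed the job in at about 15 s; the overwind pin was still down.

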